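Open the orange stick box over its catch bumps

ROBOT

A 6-joint arm with a two-finger parallel gripper is mounted at the origin on the work surface. World frame = base frame: x ahead of the robot, y to its left, z up, the work surface at z = 0. Lengths are in m, angles in rad, forces in N, time in s.
With the tool pointing down it reaches from about 0.25 to 0.725 m from the base axis. Payload 9.7 kg.
Tool frame: the origin (TCP) lies at the very end of the fingers, on their centre line; the grasp point (between the pads) lies manip.grip_depth behind it (manip.grip_depth is the distance from the TCP to the grasp point, in m); y points along the fingers, x is the direction in which the jaws open and shut, and the axes are right-handed (so a half turn about y gives the same grasp; the last joint's range is limited). The gripper opens to 85 mm and grips with 20 to 120 N. Pads are 22 mm wide; open, the fingers measure 114 mm over their backs; the gripper's body (76 mm by 85 mm) begins 54 mm behind the grasp point. The pads swing forward as they close: fully open they stand 13 mm farther back than shut.
Start: joints at [-1.255, 0.087, 0.176, 1.66, 0, 1.571], TCP at [0.171, -0.523, 0.231] pointing down, gripper open.
Joint ranges: [-3.13, 3.13], [-0.85, 1.81], [-1.15, 1.24], [-2.2, 2.28], [-1.44, 1.52], [-3.14, 3.14]. Speed limits (rad/s): [2.22, 2.22, 2.57, 3.14, 3.14, 3.14].

INTERFACE

Orientations are given as a unit quaternion [x, y, z, w].
In Python, from bench import manip, fingers, viewer gives the robot as it stands. The module is installed in compiled form; this text tells all that it offers. Calls block until the motion is done:
- manip.movep(position, orientation): joint-space move of the TCP to a pose.
- manip.servo_line(position, orientation=None, speed=0.15): straight line of the TCP; orientation=None keeps the orientation; speed is the mean speed in m/s.
- manip.set_joints(angles): joint-space move.
- fingers.ungrasp() and fingers.grasp(f_grip=None): open the fingers fully, or close them until they stop; f_grip is the grip in N (None keeps the last).
- manip.wait(seconds).
- manip.ik(position, orientation): joint angles nearest the present ones, or None.
- manip.observe(): the state.
- viewer.camera(name): name is "scene" or "top" or "wrist"; returns the picture (420x560x3 uint8, red, green, blue); there is no depth.
- viewer.get_calibration(name): a dict with "fx", "fy", "cx", "cy" (pixels), "k1" (the pictures are not rectified: a ray, as slopes to the right and down, at radius r is drawn at 1 + k1 r^2 times it, then the intrinsics apply), "world_from_camera" (4x4, takes a point from camera to world coordinates). Camera axes: x right, y down, z forward; pixel columns grow to the right and rows downward; lengths in m; the calibration is good to about 2 mm. A picture is of the moment at which its call begins: read the wrist's pose just before it. get_calibration takes no time and is no camera call; for the wrist camera it gives the pose at the moment of the call.
A pose or a line that the arm cannot do raises manip.IKError and nothing moves.
- manip.hand_in(): hands the job in, once; it reports no verdict.
The state is a dict: "clock": time; "q": joint angles; "joint_vel": joint speeds; "effort": joint torques, N m; "ee_pos": TCP position; "tool_rot": TCP orientation; "force": force on the tool from outside, world axes, zero at the start; "moment": the same for the moment, N m; "opening": finger opening in m.
Only numpy, scipy, OpenCV 4.12 (cv2) and the standard library are available. Lean on these libraries where they do the work, as an engineer would, in place of code of your own. Each camera call takes 0.05 s, during which the arm holds its last target. There are 200 camera calls.

TASK

Two white boxes of lollipop sticks stand among the moulds. Open the one with the orange lid: it has an upright grip; lift it so that it clears the two catch bumps, slide it back as far as it goes to uncover the front of the box, let it down and let go. Leave the blue lid shut.

Things in the scene. Friction and masses are not known exactly. Their poses are not given: they have to be found in the camera images.
- orange_handle (a point): Grip of the orange lid: a fin 16 mm thick (x), 64 long (y), 40 high, amid a 112 x 112 x 8 orange plate. The point is mid-fin, 14 below its top, 26 above the plate; 120 above the table with the lid down. x: level, the way the lid opens (away from the robot, within 20 degrees of straight ahead); z up. White box: 240 long, 144 wide, 75 high, fixed, mouth at the robot's end.
- orange_travel (a joint): How far the orange lid has slid along its x, m: 0 to 0.004 at the start (shut), 0.100 at the rear stop (open); takes about 2 N. Two teeth on the lid's rear corners jam against black bumps on the box's side ledges after 2 to 6 mm unless the lid is raised; from 0.030 on the bumps are passed and the lid can come down.
- orange_lift (a joint): How high the orange lid is raised, m: 0 down, 0.022 upper stop. Above 0.009 its teeth clear the bumps (0.012 to 0.018 is comfortable). It rises level, without tilt or turn, on four 6 mm pins at 44 mm along x and 50 mm along y from the plate's middle, standing 28 mm above the lowered plate; weighs 0.15 to 0.3 kg and falls by its own weight.
- blue_handle (a point): The same point in the grip of the blue lid, on a second box alike but for the lid's colour, 0.25 to 0.4 m to one side. It is shut and must stay so.

How it is judged:
On the way:
1. the orange lid is lifted clear of its bumps before it travels (value of joint orange_lift above 0.007 m and value of joint orange_travel below 0.025 m).
At the end, for the whole second after the job is handed in: the orange lid has slid back at least 85 mm of its 100 mm, is let down to within 3 mm of its lowered place, and the blue lid's grip is within 15 mm of where it was (value of joint orange_travel above 0.085 m and value of joint orange_lift below 0.003 m and distance of blue_handle from where it was at the start of the episode below 0.015 m); the robot touches nothing.
It fails at once if the blue lid is moved by 15 mm or more (distance of blue_handle from where it was at the start of the episode above 0.015 m).
It also fails if it takes over 30 s, if anything falls off the work surface, if the arm or the gripper's body presses on something with over 40 N, if the wrist force passes 120 N, or if a joint passes its speed limit or range.

## Working session

There is one attempt and no reset: what is moved stays moved. The work goes in short steps, each a Python script; the robot and the scene stay as the last script left them, time stands still between calls to the robot, and variables do not carry over. Pictures are saved under pics/ and viewed, about 8 in all and at most 12, crops included, and the job is handed in when it is done.

```bash
mkdir -p pics; ls; python3 - <<'E'
from bench import manip,fingers,viewer
import cv2,numpy as np
s=manip.observe();print(s['clock'],s['ee_pos'],s['tool_rot'],s['opening'],manip.grip_depth)
for n in("scene","top"):
    im=viewer.camera(n);cv2.imwrite(f'pics/{n}0.png',im[...,::-1])
    c=viewer.get_calibration(n);print(n,c)
E
```

```text
pics
0.0 [ 0.1707494  -0.5225965   0.23058317] [-0.57212652  0.4155359  -0.41479406  0.57266661] 0.08546204335459205 0.0187
scene {'fx': 473.9425478472091, 'fy': 473.9425478472091, 'cx': 273.5446059814572, 'cy': 209.87828015258404, 'k1': -0.06389001067638883, 'world_from_camera': array([[ 0.18121855,  0.78456835, -0.59296908,  0.94720395],
       [ 0.98343373, -0.14197452,  0.11270017, -0.09056074],
       [ 0.00423448, -0.60356916, -0.7972994 ,  0.76424088],
       [ 0.        ,  0.        ,  0.        ,  1.        ]])}
top {'fx': 544.9713826343462, 'fy': 544.9713826343462, 'cx': 277.7132535001602, 'cy': 210.51989992515615, 'k1': 0.04946509523195605, 'world_from_camera': array([[-1.76617556e-02, -9.94128909e-01,  1.06750992e-01,
         4.08889526e-01],
       [-9.99722936e-01,  1.58971075e-02, -1.73589771e-02,
         1.72546052e-04],
       [ 1.55600290e-02, -1.07028005e-01, -9.94134242e-01,
         1.05532046e+00],
       [ 0.00000000e+00,  0.00000000e+00,  0.00000000e+00,
         1.00000000e+00]])}
```

View pics/top0.png

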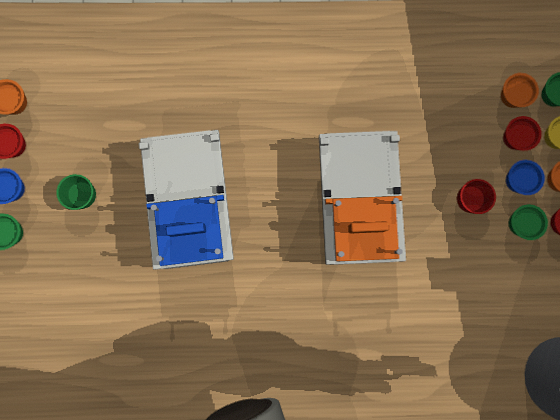

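View pics/scene0.png

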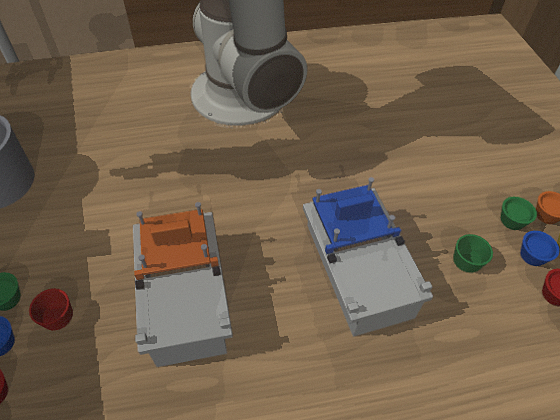

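The top view shows the orange lid at about (368,228), fin about (350–388, 222–232), and the blue lid to its left at (186,230). The scene view agrees: both lids are at the robot's end and the pins stand proud. I'll enlarge the orange lid and measure it.

```bash
cat > h.py <<'E'
from bench import manip,fingers,viewer
import cv2,numpy as np
from scipy.spatial.transform import Rotation as R
def ray(uv,c):
    d=np.atleast_2d((np.asarray(uv,float)-[c['cx'],c['cy']])/[c['fx'],c['fy']])
    s=d.copy()
    for _ in range(10): s=d/(1+c['k1']*(s**2).sum(1,keepdims=True))
    T=c['world_from_camera']; return T[:3,3],np.c_[s,np.ones(len(s))]@T[:3,:3].T
def onz(uv,c,z):
    o,d=ray(uv,c); return o+d*((z-o[2])/d[:,2:])
def quat(yaw):  # tool down: z... tool y=down(fingers), tool x = lid x
    x=np.array([np.cos(yaw),np.sin(yaw),0]);y=np.array([0,0,-1.]);return R.from_matrix(np.c_[x,y,np.cross(x,y)]).as_quat()
E
python3 - <<'E'
from h import *
im=cv2.imread('pics/top0.png');c=viewer.get_calibration('top')
cv2.imwrite('pics/crop1.png',cv2.resize(im[180:275,310:415],None,fx=6,fy=6,interpolation=cv2.INTER_CUBIC))
h=cv2.cvtColor(im,cv2.COLOR_BGR2HSV);m=cv2.inRange(h,(4,150,60),(18,255,255));m[:,:310]=0;m[:,415:]=0;m[:180]=0;m[280:]=0
r=cv2.minAreaRect(cv2.findNonZero(m));print(r);print(onz([r[0]],c,.094))
# plate front edge: lowest orange px by column
P=[(u,np.nonzero(m[:,u])[0].max()) for u in range(345,396)]
k=np.polyfit(*np.array(P).T,1);e=onz([(340,np.polyval(k,340)),(400,np.polyval(k,400))],c,.094);print(e)
print('tool',R.from_quat(manip.observe()['tool_rot']).as_matrix().round(2))
for x in([370,227],):print(onz([x],c,.134))
E
```

```text
((364.7192077636719, 228.26168823242188), (62.612335205078125, 77.01649475097656), 87.61405944824219)
[[ 0.47806922 -0.17008056  0.094     ]]
[[ 0.42240333 -0.1245839   0.094     ]
 [ 0.42556196 -0.23027601  0.094     ]]
tool [[ 0.31 -0.    0.95]
 [-0.95  0.    0.31]
 [-0.   -1.   -0.  ]]
[[ 0.4771924 -0.1720331  0.134    ]]
```

View pics/crop1.png

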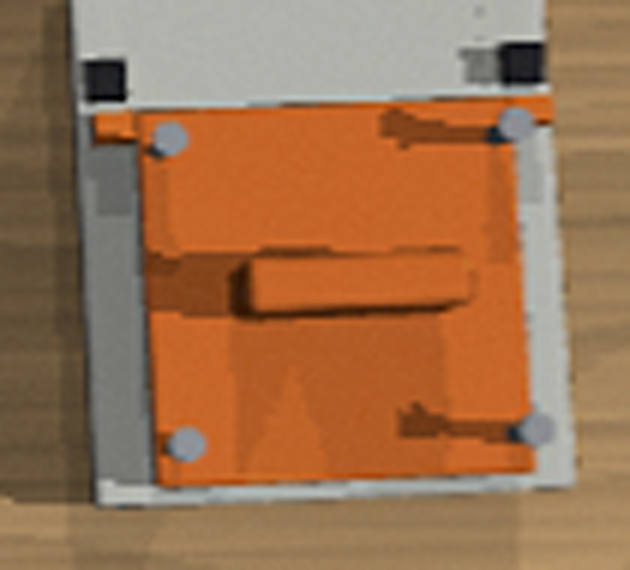

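The crop shows four pin tops at (170,138), (516,124), (187,443) and (537,430), with the fin top centred near (361,281). Next I cast the pins onto z=0.122 and the fin onto z=0.134, then take a closer wrist look from above.

```bash
python3 - <<'E'
from h import *
c=viewer.get_calibration('top')
f=lambda a:np.array(a)/6+[309.6,179.6]
p=onz(f([(170,138),(516,124),(187,443),(537,430)]),c,.122)
x=(p[0]+p[1]-p[2]-p[3]);y=p[0]+p[2]-p[1]-p[3]
print(p,p.mean(0),np.linalg.norm(x)/2,np.linalg.norm(y)/2)
yx=np.arctan2(x[1],x[0]);yy=np.arctan2(-y[0],y[1]);print('yaw',yx,yy)
print('fin',onz(f([(361,281)]),c,.134))
yaw=(yx+yy)/2;P=p.mean(0)
d=np.array([np.cos(yaw),np.sin(yaw),0])
for k in(0,np.pi):
  for pos in(np.r_[P[:2],.23],np.r_[P[:2],.1],np.r_[P[:2],.118]+.1*d):
    print(k,manip.ik(pos,quat(yaw+k)))
np.save('est.npy',np.r_[P[:2],yaw])
manip.movep(np.r_[P[:2],.25],quat(yaw))
print(manip.observe()['clock'],manip.observe()['ee_pos'])
cw=viewer.get_calibration('wrist');np.save('cw.npy',cw,allow_pickle=True)
cv2.imwrite('pics/w1.png',viewer.camera('wrist')[...,::-1])
E
```

```text
[[ 0.52120416 -0.12038755  0.122     ]
 [ 0.5236704  -0.22015231  0.122     ]
 [ 0.4336067  -0.12262032  0.122     ]
 [ 0.43571118 -0.22248829  0.122     ]] [ 0.47854811 -0.17141212  0.122     ] 0.08780806099144786 0.09984252243663537
yaw 0.02601851483913861 0.022891679853949656
fin [[ 0.47816239 -0.17167214  0.134     ]]
0 [-0.34395412 -0.01347646  0.07001273  1.65428552  0.          1.20238711]
0 [-0.34395412 -0.02203518 -0.1891479   1.40368361  0.          1.20238711]
0 [-0.28416425  0.19939069  0.08283589  1.45424152  0.          1.26217698]
3.141592653589793 [-0.34395412 -0.01347646  0.07001273  1.65428552  0.         -1.93920554]
3.141592653589793 [-0.34395412 -0.02203518 -0.1891479   1.40368361  0.         -1.93920554]
3.141592653589793 [-0.28416425  0.19939069  0.08283589  1.45424152  0.         -1.87941567]
1.8083 [ 0.47833371 -0.17213375  0.2499356 ]
```

View pics/w1.png

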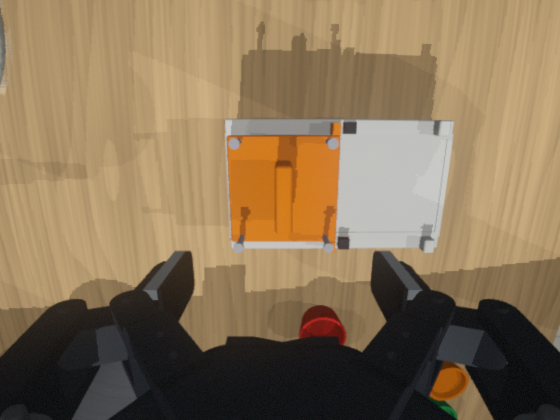

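The wrist view shows the fin at about (276–292, 163–235), square to the jaws, with the way down clear. The pin spacing came out at 87.8/99.8 mm against 88/100, so the estimate is good. I'll check it with the wrist ray, then descend, grasp and lift.

```bash
python3 - <<'E'
from h import *
cw=np.load('cw.npy',allow_pickle=True).item()
print('wrist fin',onz([(284,197)],cw,.134),'pins',onz([(234,144),(333,144),(239,246),(328,246)],cw,.122).mean(0))
X,Y,yaw=np.load('est.npy');q=quat(yaw)
def st(t):
    s=manip.observe();print(t,round(s['clock'],2),s['ee_pos'].round(4),s['force'].round(1),s['moment'].round(2),round(s['opening'],4))
manip.servo_line([X,Y,.104],q,speed=.1);st('down')
if np.linalg.norm(manip.observe()['force'])<8:
    fingers.grasp(f_grip=40);st('grip')
    p=manip.observe()['ee_pos']
    manip.servo_line(p+[0,0,.015],speed=.04);st('lift')
    cv2.imwrite('pics/s2.png',cv2.resize(viewer.camera('scene')[180:380,100:330,::-1],None,fx=3,fy=3))
E
```

```text
wrist fin [[ 0.48068944 -0.17068029  0.134     ]] pins [ 0.48041027 -0.17401439  0.122     ]
down 3.47 [ 0.4789 -0.1715  0.1046] [ 1.2 -0.  -0.6] [-0.02 -0.02  0.02] 0.0852
grip 4.1 [ 0.4787 -0.1714  0.1042] [ 0.3 -0.2  1.8] [ 0.01 -0.08  0.01] 0.0155
lift 4.62 [ 0.4786 -0.1714  0.1192] [ 1.1 -1.  -2.7] [-0.01 -0.22 -0.05] 0.0155
```

View pics/s2.png

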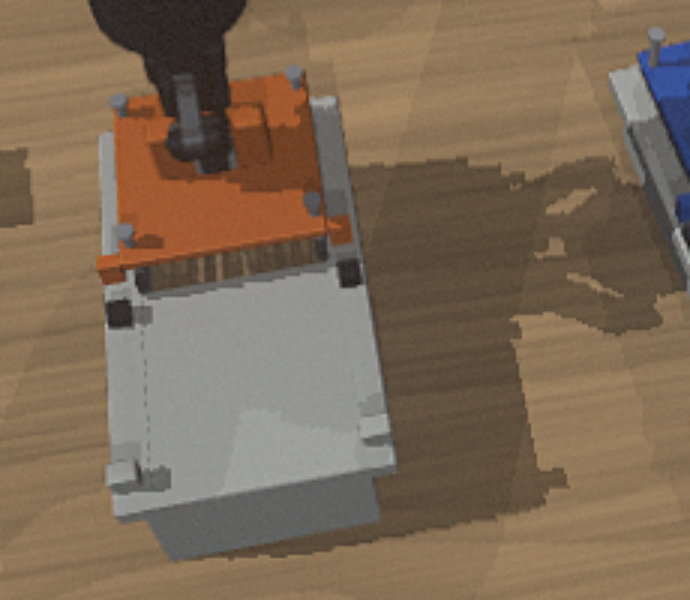

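The picture shows the lid raised level about 15 mm (the sticks show under its rear edge, and the shorter pin ends above it), with a 2.7 N load in z. Next: slide back, let down and release.

```bash
python3 - <<'E'
from h import *
X,Y,yaw=np.load('est.npy');d=np.array([np.cos(yaw),np.sin(yaw),0])
def st(t):
    s=manip.observe();print(t,round(s['clock'],2),s['ee_pos'].round(4),s['force'].round(1),s['moment'].round(2),round(s['opening'],4));return s
p=manip.observe()['ee_pos']
for k in(.03,.06,.096):
    manip.servo_line(p+k*d,speed=.06);s=st(k)
    if np.linalg.norm(s['force'])>25: raise SystemExit('stuck')
e=p+.096*d
manip.servo_line(e-[0,0,.0145],speed=.04);s=st('lower')
fingers.ungrasp();st('open')
manip.servo_line(e+[0,0,.12],speed=.15);st('up')
cv2.imwrite('pics/t3.png',viewer.camera('top')[...,::-1])
im=viewer.camera('scene');cv2.imwrite('pics/s3.png',cv2.resize(im[180:380,100:330,::-1],None,fx=3,fy=3))
E
```

```text
0.03 5.33 [ 0.5091 -0.1707  0.119 ] [ 1.7 -1.1 -2.7] [-0.09 -0.36 -0.08] 0.0152
0.06 5.97 [ 0.5391 -0.1699  0.119 ] [ 2.  -0.1 -2.4] [-0.17 -0.36 -0.07] 0.0155
0.096 6.72 [ 0.575  -0.1691  0.1191] [ 1.4 -1.5 -2.2] [-0.17 -0.32  0.06] 0.0151
lower 7.23 [ 0.5745 -0.1691  0.1042] [ 1.8 -1.2 -2.5] [-0.2  -0.29 -0.14] 0.0153
open 7.92 [ 0.5746 -0.1691  0.1046] [ 0.6  0.3 -0.6] [ 0.05 -0.    0.01] 0.0858
up 8.97 [ 0.5744 -0.169   0.2381] [ 0.6  0.5 -0.8] [ 0.01 -0.01 -0.01] 0.0855
```

View pics/s3.png

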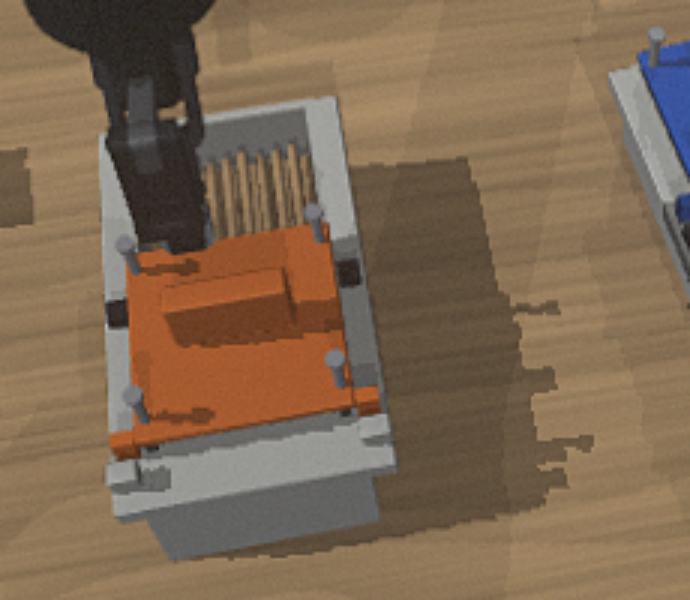

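View pics/t3.png

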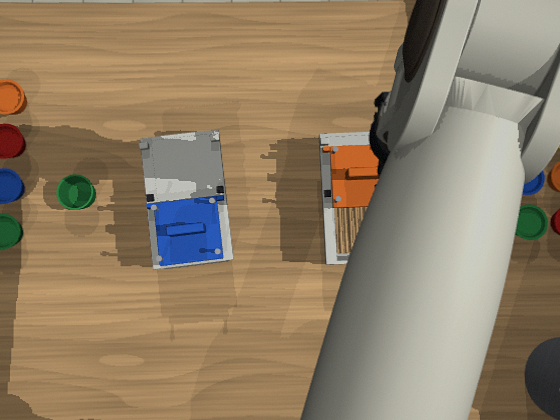

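The orange lid is now at the rear stops with the sticks exposed, and the blue lid looks unmoved. I'll move the arm aside and check that the lid is fully seated by comparing a zoomed scene crop with the first one.

```bash
python3 - <<'E'
from h import *
manip.set_joints([-1.255,0.087,0.176,1.66,0,1.571])
s=manip.observe();print(s['clock'],s['force'])
a=cv2.imread('pics/scene0.png');b=viewer.camera('scene')[...,::-1]
t=viewer.camera('top')[...,::-1];t0=cv2.imread('pics/top0.png')
def cm(i,lo,hi,x0,x1):
    m=cv2.inRange(cv2.cvtColor(i,cv2.COLOR_BGR2HSV),lo,hi);m[:,:x0]=0;m[:,x1:]=0;k=cv2.moments(m,True);return k['m10']/k['m00'],k['m01']/k['m00']
for i in(t0,t):print('blue',cm(i,(100,150,60),(130,255,255),130,250))
cv2.imwrite('pics/cmp.png',np.hstack([cv2.resize(x,None,fx=4,fy=4,interpolation=cv2.INTER_CUBIC) for x in(a[195:325,135:232],np.ascontiguousarray(b)[215:345,135:232])]))
cv2.imwrite('pics/t4.png',cv2.resize(np.ascontiguousarray(t)[120:275,310:415],None,fx=5,fy=5,interpolation=cv2.INTER_CUBIC)[:600])
E
```

```text
11.0083 [-0.81581866  0.09695629 -0.19266049]
blue (187.8039066463724, 229.98680872653475)
blue (187.8039066463724, 229.98680872653475)
```

View pics/cmp.png

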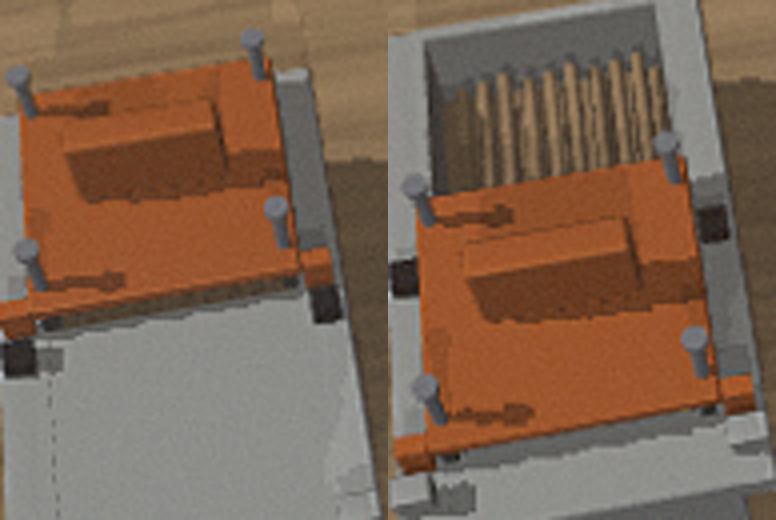

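View pics/t4.png

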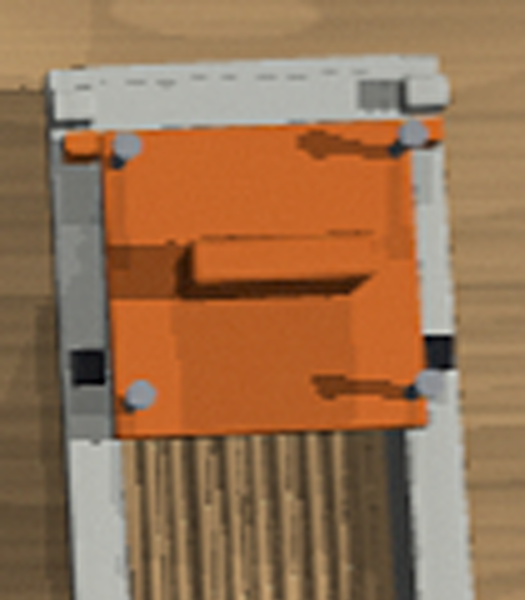

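The pins show the same length and the rear edge the same gap as in the shut, lowered state, so the lid is down. The blue centroid is unchanged. I'll work out the travel from the pin tops at (126,147), (413,133), (140,394) and (430,384), then hand in.

```bash
python3 - <<'E'
from h import *
c=viewer.get_calibration('top')
p=onz(np.array([(126,147),(413,133),(140,394),(430,384)])/5+[309.6,119.6],c,.122).mean(0)
X,Y,yaw=np.load('est.npy');t=np.hypot(p[0]-X,p[1]-Y);print(p,t)
if t>.09: manip.hand_in();print('handed in')
E
```

```text
[ 0.57330316 -0.1690133   0.122     ] 0.09478541027657335
the job is handed in; nothing more can be done
handed in
```

The orange lid is open: I lifted it about 15 mm, slid it back 96 mm, let it down and let go. I then moved the arm back to its start pose and handed the job in with the clock at about 11 s.

**Last checks:**
- **Travel:** the pin tops in the top view moved 94.8 mm. That agrees with the 96 mm move within the measuring error and is above the 85 mm needed.
- **Let down:** in the scene picture the pins show the same length, and the rear edge the same gap, as at the start. I compared this by eye and did not measure the height.
- **Blue lid:** the centre of its colour patch in the top view is the same pixel for pixel, so it has not moved.
- **Arm:** clear of everything, with about 0.8 N left on the force reading. At every point I read it, the force stayed below 5 N.

The wrist view's estimate of the fin differed from the top view's by about 2.5 mm. I used the top view, and the grip held. No check failed.

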